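# Sort raw and boiled eggs into the cooker and the egg tray

## Robot

A 7-joint arm with a two-finger parallel gripper is mounted at the origin on the work surface. World frame = base frame: x ahead of the robot, y to its left, z up, the work surface at z = 0. Lengths are in m, angles in rad, forces in N, time in s.
With the tool pointing down it reaches from about 0.425 to 1.025 m from the base axis. Payload 9.4 kg.
Tool frame: the origin (TCP) lies midway between the tips of the shut fingers; the grasp point (between the pads) lies 19 mm behind it; x points along the fingers, y is the direction in which the jaws open and shut, and the axes are right-handed (so a half turn about x gives the same grasp; the last joint's range is limited). The gripper opens to 93 mm and grips with 3 to 60 N. Pads are 15 mm wide; open, the fingers measure 128 mm over their backs; the gripper's body (75 mm by 188 mm) begins 65 mm behind the grasp point.
Start: joints at [1.183, 0.599, -0.003, 1.599, 0.002, 0.943, -0.08], TCP at [0.222, -0.69, 0.219] pointing down, gripper open.
Joint ranges: [-2.57, 2.57], [-0.35, 1.97], [-1.29, 1.29], [0.11, 2.56], [-1.05, 4.19], [0.11, 1.86], [-2.63, 2.63]. Speed limits (rad/s): [2.22, 2.22, 3.01, 3.01, 3.14, 3.14, 3.14].

## Interface

Orientations are given as a unit quaternion [x, y, z, w].
In Python, from station import r, vision gives the robot as it stands. The module is installed in compiled form; this text tells all that it offers.
- The arm moves only by the tool servo_tool, never from a script. Its arguments are lists of equal length, an entry for each row: "delta_pos": the shift along the world's x, y, z in cm, a list of three; "delta_rot": the turn, a rotation vector about the world's x, y, z in rad, a list of three; "jaw": the finger opening in cm, from 0 to 9.3. In form: {"delta_pos": [[dx, dy, dz], ...], "delta_rot": [[rx, ry, rz], ...], "jaw": [jaw, ...]}. A call has 1 to 20 rows; each row is the pose to reach, as a shift and turn from the pose commanded when the call began; what a row does not reach only later rows make up. A row lasts 1/10 s, in which the tool goes at most 50 mm and 8.59 degrees, less where a joint would pass 70% of its speed; a pose out of reach is approached as far as the arm can. A call with a gripper value outside its range is refused whole. The fingers move at their own pace and stop on an object; "force" is the grip in N (left out, the last holds). Time passes only in rows, so rows that repeat a pose let the fingers close. It gives the time, the measured TCP pose, the force and the opening at its end, in the units of the state.
- r.state(): the state, without advancing time (a new reading comes with each control period).
- vision.capture(name): name is "side" or "top" or "wrist"; returns a dict with "color" (420x560x3 uint8, blue, green, red), "fx", "fy", "cx", "cy" (pixels), "k1" (the pictures are not rectified: a ray, as slopes to the right and down, at radius r is drawn at 1 + k1 r^2 times it, then the intrinsics apply), "R" (3x3) and "t" (3): a world point X has camera coordinates R X + t; the wrist camera has in their place "hand_eye" (4x4, takes a point from camera to tool coordinates, whose origin is the TCP and whose axes are the tool frame's). Camera axes: x right, y down, z forward; pixel columns grow to the right and rows downward; lengths in m; the calibration is good to about 2 mm. A picture is of the moment at which its call begins: read the wrist's pose just before it. There is no depth.
- r.job_done(): hands the job in, once; it reports no verdict.
The state is a dict: "t": time; "qpos": joint angles; "joint_vel": joint speeds; "joint_torque": joint torques, N m; "position": TCP position; "ee_rot": TCP orientation; "ft_force": force on the tool from outside, world axes, zero at the start; "wrist_torque": the same for the moment, N m; "gripper_width": finger opening in m.
Only numpy, scipy, OpenCV 4.12 (cv2) and the standard library are available. Lean on these libraries where they do the work, as an engineer would, in place of code of your own. Each camera call takes 0.05 s, during which the arm holds its last target.

## Task

The blue wooden rack holds two raw white eggs and two hard-boiled brown ones, mixed up: move the white eggs into the free holes of the red egg cooker and the brown eggs into the free holes of the top white egg tray, one egg to a hole, each well seated and upright with its pointed end down. Leave the egg already in the cooker and the one already in the tray in their places, set the eggs down gently without dropping any or squeezing it hard, and do not knock the pepper shaker, the lid or the spoon out of place.

Things in the scene. Friction and masses are not known exactly. Their poses are not given: they have to be found in the camera images.
- white_egg_1_center (a point): Cream-white-shelled hen's egg (raw), 57 mm high, 43 mm wide at its widest (3.5 mm above this point), 50 to 72 g, pointed end down. This point is on its axis half-way up, 28.5 mm above the tip; z to the blunt end. It starts in one of the four holes of the blue wooden egg rack, upright. 5 to 12 N of grip holds it; it cracks when squeezed with over 30 N a finger or dropped by over 20 mm.
- white_egg_2_center (a point): Cream-white-shelled hen's egg (raw), 57 mm high, 43 mm wide at its widest (3.5 mm above this point), 50 to 72 g, pointed end down. This point is on its axis half-way up, 28.5 mm above the tip; z to the blunt end. It starts in one of the four holes of the blue wooden egg rack, upright. 5 to 12 N of grip holds it; it cracks when squeezed with over 30 N a finger or dropped by over 20 mm.
- white_egg_3_center (a point): Cream-white-shelled hen's egg (raw), 57 mm high, 43 mm wide at its widest (3.5 mm above this point), 50 to 72 g, pointed end down. This point is on its axis half-way up, 28.5 mm above the tip; z to the blunt end. It already stands in the egg cooker, in the hole at x = +58 mm of its frame, and stays there. 5 to 12 N of grip holds it; it cracks when squeezed with over 30 N a finger or dropped by over 20 mm.
- brown_egg_1_center (a point): Dark brown-shelled hen's egg (hard-boiled), 57 mm high, 43 mm wide at its widest (3.5 mm above this point), 50 to 72 g, pointed end down. This point is on its axis half-way up, 28.5 mm above the tip; z to the blunt end. It starts in one of the four holes of the blue wooden egg rack, upright. 5 to 12 N of grip holds it; it cracks when squeezed with over 30 N a finger or dropped by over 20 mm.
- brown_egg_2_center (a point): Dark brown-shelled hen's egg (hard-boiled), 57 mm high, 43 mm wide at its widest (3.5 mm above this point), 50 to 72 g, pointed end down. This point is on its axis half-way up, 28.5 mm above the tip; z to the blunt end. It starts in one of the four holes of the blue wooden egg rack, upright. 5 to 12 N of grip holds it; it cracks when squeezed with over 30 N a finger or dropped by over 20 mm.
- brown_egg_3_center (a point): Dark brown-shelled hen's egg (hard-boiled), 57 mm high, 43 mm wide at its widest (3.5 mm above this point), 50 to 72 g, pointed end down. This point is on its axis half-way up, 28.5 mm above the tip; z to the blunt end. It already stands in the middle hole of the white trays, and stays there. 5 to 12 N of grip holds it; it cracks when squeezed with over 30 N a finger or dropped by over 20 mm.
- egg_cooker: Slim red egg cooker, lid off, 208 mm long (x) by 92 mm wide, fixed. Its steel egg holder, 74 mm above the shelf, has a row of three round 37 mm holes: hole centres at x = -58, 0, +58 mm, y = 0 in its frame; an egg seated in one has its half-way point 86 mm above the shelf, its widest part 15 mm above the holes' plate. Rocker switch low on the -x end. Origin: centre of its underside; x along the row, z up.
- egg_trays: Nested stack of three white plastic egg trays, 194 mm long (x) by 82 mm wide, fixed. The top tray, 52 mm above the shelf, has a row of three round 37 mm holes: hole centres at x = -58, 0, +58 mm, y = 0 in its frame; an egg seated in one has its half-way point 64 mm above the shelf, its widest part 15 mm above the holes' plate. Origin: centre of its underside; x along the row, z up.
- egg_rack: Blue-painted wooden egg rack, 240 mm long (x) by 70 mm wide, fixed, top 40 mm above the shelf, a row of four round 37 mm holes: hole centres at x = -87, -29, +29, +87 mm, y = 0 in its frame, a mixed egg in each at the start; an egg seated in one has its half-way point 52 mm above the shelf, its widest part 15 mm above the holes' plate. Origin: centre of its underside; x along the row, z up.
- pepper_shaker: Bystander: stainless pepper shaker with a twist top, 45 mm across, 106 mm high, standing beyond the row of trays. Origin: centre of its underside.
- cooker_lid: Bystander: the cooker's clear plastic lid, 190 mm by 86 mm, 85 mm high with its black grip, standing at one side. Origin: centre of its underside; x along its length.
- ceramic_spoon: Bystander: white ceramic spoon, 170 mm long, lying beyond the row of trays. Origin: on the underside, 85 mm from the handle's end; x along its length.
There are look-alikes about, which are no part of the job. What is shaped like the part that bears brown_egg_2_center but purple or turquoise is not meant.

How it is judged:
At the end, for the whole second after the job is handed in: All white eggs sit in holes of the cooker, all brown eggs in holes of the top tray, the two first ones in their old holes: each within 12 mm of the row's line and 6 mm of its seated height, upright within 0.35 rad, at rest (under 0.02 m/s, 0.4 rad/s) (x of white_egg_1_center in the frame of egg_cooker between -0.072 and 0.072 m and y of white_egg_1_center in the frame of egg_cooker between -0.012 and 0.012 m and z of white_egg_1_center in the frame of egg_cooker between 0.0795 and 0.0915 m and angle between each of white_egg_1_center, brown_egg_1_center, white_egg_2_center, brown_egg_2_center, white_egg_3_center, brown_egg_3_center's own z axis and vertical below 0.35 rad and linear speed of each of white_egg_1, brown_egg_1, white_egg_2, brown_egg_2, white_egg_3, brown_egg_3 below 0.02 m/s and angular speed of each of white_egg_1, brown_egg_1, white_egg_2, brown_egg_2, white_egg_3, brown_egg_3 below 0.4 rad/s and x of brown_egg_1_center in the frame of egg_trays between -0.072 and 0.072 m and y of brown_egg_1_center in the frame of egg_trays between -0.012 and 0.012 m and z of brown_egg_1_center in the frame of egg_trays between 0.0575 and 0.0695 m and x of white_egg_2_center in the frame of egg_cooker between -0.072 and 0.072 m and y of white_egg_2_center in the frame of egg_cooker between -0.012 and 0.012 m and z of white_egg_2_center in the frame of egg_cooker between 0.0795 and 0.0915 m and x of brown_egg_2_center in the frame of egg_trays between -0.072 and 0.072 m and y of brown_egg_2_center in the frame of egg_trays between -0.012 and 0.012 m and z of brown_egg_2_center in the frame of egg_trays between 0.0575 and 0.0695 m and x of white_egg_3_center in the frame of egg_cooker between 0.046 and 0.07 m and y of white_egg_3_center in the frame of egg_cooker between -0.012 and 0.012 m and z of white_egg_3_center in the frame of egg_cooker between 0.0795 and 0.0915 m and x of brown_egg_3_center in the frame of egg_trays between -0.012 and 0.012 m and y of brown_egg_3_center in the frame of egg_trays between -0.012 and 0.012 m and z of brown_egg_3_center in the frame of egg_trays between 0.0575 and 0.0695 m); the robot touches nothing.
It fails at once if an egg falls down to the shelf board (height (world z) of any of white_egg_1_center, brown_egg_1_center, white_egg_2_center, brown_egg_2_center, white_egg_3_center, brown_egg_3_center below 0.038 m).
It fails at once if an egg is squeezed with more than 32 N on each finger (64 N in all) (contact force between the fingers and white_egg_1 above 64 N or contact force between the fingers and brown_egg_1 above 64 N or contact force between the fingers and white_egg_2 above 64 N or contact force between the fingers and brown_egg_2 above 64 N or contact force between the fingers and white_egg_3 above 64 N or contact force between the fingers and brown_egg_3 above 64 N).
It fails at once if an egg is dropped: let go, it falls by more than about 25 mm (faster than 0.7 m/s out of the fingers) ((linear speed of white_egg_1 above 0.7 m/s and contact force between the fingers and white_egg_1 below 0.05 N) or (linear speed of brown_egg_1 above 0.7 m/s and contact force between the fingers and brown_egg_1 below 0.05 N) or (linear speed of white_egg_2 above 0.7 m/s and contact force between the fingers and white_egg_2 below 0.05 N) or (linear speed of brown_egg_2 above 0.7 m/s and contact force between the fingers and brown_egg_2 below 0.05 N) or (linear speed of white_egg_3 above 0.7 m/s and contact force between the fingers and white_egg_3 below 0.05 N) or (linear speed of brown_egg_3 above 0.7 m/s and contact force between the fingers and brown_egg_3 below 0.05 N)).
It fails at once if the pepper shaker, the lid or the spoon is shifted by more than 25 mm or the shaker is knocked over (distance of any of pepper_shaker, cooker_lid, ceramic_spoon from where it was at the start of the episode above 0.025 m or angle between pepper_shaker's own z axis and vertical above 0.5 rad).
It also fails if it takes over 112 s, if anything falls off the work surface, if the arm or the gripper's body presses on something with over 40 N, if the wrist force passes 120 N, or if a joint passes its speed limit or range.

## Working session

There is one attempt and no reset: what is moved stays moved. The work goes in short steps, Python scripts to look and compute and a tool call to move; the robot and the scene stay as the last step left them, time stands still between calls to the robot, and variables do not carry over. Pictures are saved under pics/ and viewed, and the job is handed in when it is done.

Besides the shell and the picture viewer there is one more tool, called after "Call:" by a JSON object that holds its "fn" and its "kwargs", one argument or row to a line. servo_tool: Moves the arm, as the interface text tells. Its arguments: {"type":"object","properties":{"delta_pos":{"type":"array","items":{"type":"array","items":{"type":"number"}}},"delta_rot":{"type":"array","items":{"type":"array","items":{"type":"number"}}},"jaw":{"type":"array","items":{"type":"number"}},"force":{"type":"number"}},"required":["delta_pos","delta_rot","jaw"]}

```bash
mkdir -p pics
python3 - <<'E'
from station import r, vision
import cv2
print(r.state())
for n in ("side","top","wrist"):
    c=vision.capture(n); cv2.imwrite(f"pics/{n}0.png",c["color"])
    print(n,{k:(v.tolist() if hasattr(v,'tolist') else v) for k,v in c.items() if k!="color"})
E
```

```text
{'t': 0.0, 'qpos': array([ 1.18327828,  0.60010962, -0.00254486,  1.60009983,  0.00183343,
        0.94291979, -0.079782  ]), 'joint_vel': array([-0.00010109, -0.00052846, -0.00059468, -0.00142109,  0.00046956,
       -0.00054589, -0.00040423]), 'joint_torque': array([-5.38359654e-04, -7.65076947e+01,  1.49735894e+00, -2.52351004e+01,
       -5.23655035e-02,  1.69532862e-02,  1.39108774e-04]), 'position': array([ 0.22156135, -0.68981269,  0.21778189]), 'ee_rot': array([-0.69843752, -0.1100068 ,  0.69872129, -0.10895915]), 'ft_force': array([-0.20037409,  0.70840752, -0.0046754 ]), 'wrist_torque': array([-0.05961416,  0.00557167,  0.03955676]), 'gripper_width': 0.09291386948850515}
side {'fx': 470.5374377098587, 'fy': 470.5374377098587, 'cx': 280.5392289792977, 'cy': 215.13841798996992, 'k1': 0.039792188263456256, 'R': [[0.9989496991572556, -0.04578427956499342, -0.0018161217864142343], [-0.029437790084400218, -0.610909276767385, -0.7911531280823565], [0.03511289034778183, 0.7903756418971079, -0.6116154262501557]], 't': [-0.6030176349149591, 0.12273992034778555, 1.072700659614899]}
to
[... 153 characters left out ...]
6602634, -0.9999544486827573, -0.002261966153817042], [-0.9913008868409668, 0.00948946120285256, -0.13127262423823377], [0.1312881094373406, 0.0010250295812340544, -0.9913437252712738]], 't': [0.052699535413253104, 0.5815705396115257, 1.3192853744834132]}
wrist {'fx': 345.4843420641453, 'fy': 345.4843420641453, 'cx': 279.31008409110615, 'cy': 209.5566697456476, 'k1': -0.057328198932404546, 'hand_eye': [[0.0002515019603002349, -0.28216842216464094, 0.9593648514928395, -0.16580355860348106], [0.9999999596672089, 0.0001975597080739804, -0.00020404837506943915, 0.0008392404670816145], [-0.00013195583195879315, 0.9593648641175451, 0.28216846047065525, -0.07908503757311044], [0.0, 0.0, 0.0, 1.0]]}
```

View pics/side0.png

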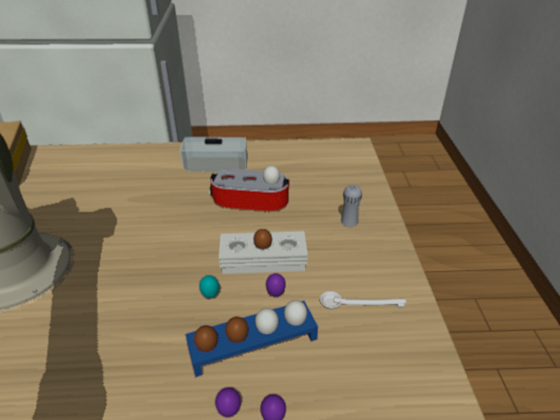

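View pics/top0.png

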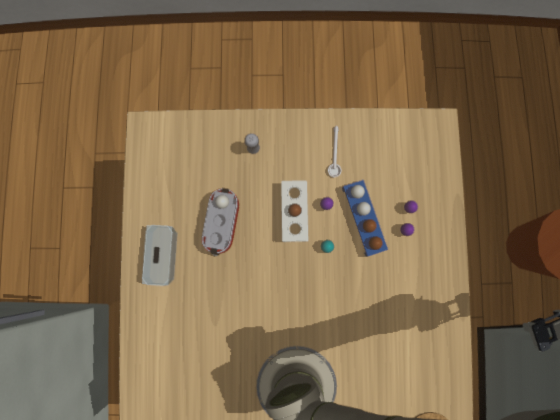

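View pics/wrist0.png

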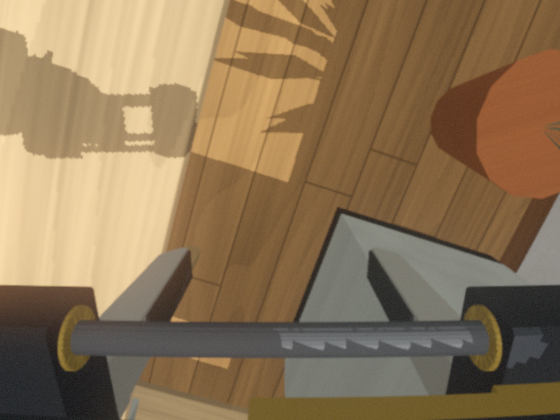

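```bash
cat > h.py <<'E'
import numpy as np, cv2
from scipy.spatial.transform import Rotation as Ro
from station import r, vision
def cam(n):
    s=r.state(); c=vision.capture(n)
    if n=="wrist":
        T=np.eye(4);T[:3,:3]=Ro.from_quat(s["ee_rot"]).as_matrix();T[:3,3]=s["position"]
        M=np.linalg.inv(T@np.array(c["hand_eye"])); c["R"],c["t"]=M[:3,:3],M[:3,3]
    c["R"]=np.array(c["R"]);c["t"]=np.array(c["t"]);return c
def ray(c,u,v):
    d=np.array([(u-c["cx"])/c["fx"],(v-c["cy"])/c["fy"]]);p=d.copy()
    for _ in range(20): p=d/(1+c["k1"]*(p@p))
    D=c["R"].T@np.array([p[0],p[1],1]);return -c["R"].T@c["t"],D/np.linalg.norm(D)
def plane(c,u,v,z):
    o,d=ray(c,u,v);return o+d*(z-o[2])/d[2]
def proj(c,X):
    p=c["R"]@np.asarray(X)+c["t"];q=p[:2]/p[2];q=q*(1+c["k1"]*(q@q));return q*[c["fx"],c["fy"]]+[c["cx"],c["cy"]]
def tri(c1,p1,c2,p2):
    o1,d1=ray(c1,*p1);o2,d2=ray(c2,*p2)
    A=np.stack([d1,-d2],1);s=np.linalg.lstsq(A,o2-o1,rcond=None)[0]
    a,b=o1+s[0]*d1,o2+s[1]*d2;return (a+b)/2,np.linalg.norm(a-b)
def blobs(m,amin=30):
    n,l,st,ce=cv2.connectedComponentsWithStats(m.astype(np.uint8))
    return [(ce[i].round(1).tolist(),st[i].tolist()) for i in range(1,n) if st[i,4]>=amin]
E
python3 - <<'E'
from h import *
for n in("top","side"):
    im=cv2.imread(f"pics/{n}0.png");h=cv2.cvtColor(im,cv2.COLOR_BGR2HSV);H,S,V=[h[...,i].astype(int) for i in range(3)]
    print(n)
    print("brown",blobs(((H<14)&(S>140)&(V<170)&(V>40)))[:20])
    print("blue",blobs((H>100)&(H<125)&(S>120)))
    print("red",blobs(((H<6)|(H>174))&(S>170)&(V>100)))
    print("white",blobs((S<45)&(V>170)))
t=cv2.imread("pics/top0.png");cv2.imwrite("pics/topc.png",cv2.resize(t[160:280,190:400],None,fx=3.8,fy=3.8,interpolation=cv2.INTER_CUBIC))
t=cv2.imread("pics/side0.png");cv2.imwrite("pics/sidec.png",cv2.resize(t[130:400,170:330],None,fx=2.2,fy=2.2,interpolation=cv2.INTER_CUBIC))
E
```

```text
top
brown [([214.5, 17.3], [200, 13, 31, 9, 137]), ([267.2, 15.6], [228, 12, 78, 9, 313]), ([334.1, 15.3], [315, 12, 39, 8, 153]), ([372.0, 15.8], [352, 12, 41, 9, 176]), ([400.6, 16.4], [394, 12, 15, 9, 53]), ([414.4, 15.8], [408, 13, 13, 7, 32]), ([491.3, 19.8], [420, 13, 140, 20, 825]), ([152.2, 18.6], [139, 15, 27, 9, 101]), ([179.4, 17.6], [166, 14, 27, 8, 105]), ([126.8, 20.6], [118, 17, 20, 8, 72]), ([70.5, 23.6], [25, 18, 92, 13, 372]), ([4.9, 29.5], [0, 25, 12, 9, 33]), ([234.2, 225.7], [226, 202, 13, 49, 61]), ([295.5, 209.7], [291, 205, 9, 10, 62]), ([536.9, 245.0], [506, 209, 54, 71, 2696]), ([370.3, 225.4], [367, 221, 8, 10, 71]), ([376.3, 242.6], [372, 238, 10, 11, 76])]
blue [([358.1, 199.8], [348, 193, 22, 15, 108]), ([364.6, 216.8], [354, 209, 23, 16, 122]), ([371.3, 233.5], [360, 223, 23, 19, 131]), ([375.4, 249.7], [366, 243, 21, 12, 72])]
red []
white [([334.5, 156.8], [328, 126, 12, 50, 159]), ([294.7, 211.0], [282, 181, 26, 61, 1066]), ([359.8, 190.6], [357, 187, 7, 8, 48]), ([222.9, 200.9], [219, 197, 9, 9, 65]), ([365.8, 207.7], [363, 204, 7, 9, 49])]
side
brown [([199.8, 131.3], [192, 127, 16, 9, 70]), ([250.0, 199.3], [211, 184, 78, 28, 1394]), ([262.3, 238.7], [254, 230, 17, 18, 247]), ([236.4, 329.1], [226, 317, 22, 25, 416]), ([205.5, 338.1], [195, 326, 22, 25, 440])]
blue [([249.2, 339.0], [186, 301, 131, 75, 2469])]
red [([249.8, 199.2], [212, 185, 76, 26, 1295])]
white [([138.2, 16.9], [133, 12, 11, 10, 47]), ([76.0, 46.8], [0, 44, 153, 16, 729]), ([270.9, 172.3], [266, 167, 11, 12, 114]), ([261.8, 245.0], [219, 231, 88, 27, 1353]), ([355.8, 299.9], [321, 291, 85, 17, 491]), ([295.5, 311.0], [288, 302, 16, 19, 231]), ([266.1, 319.3], [258, 311, 17, 18, 238])]
```

View pics/topc.png

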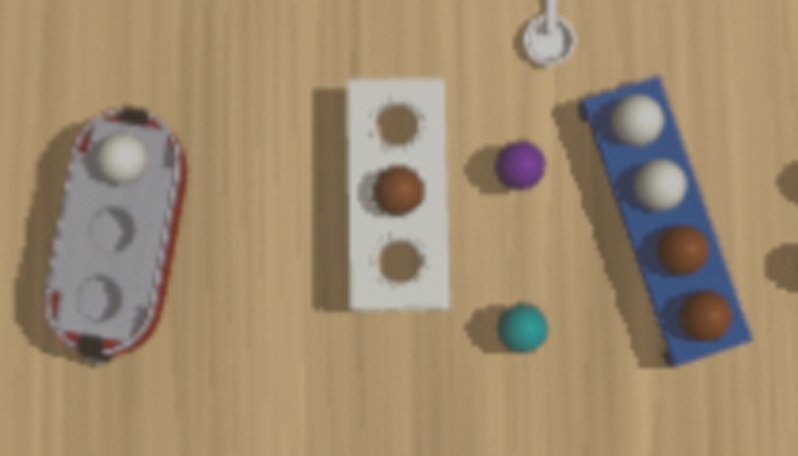

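View pics/sidec.png

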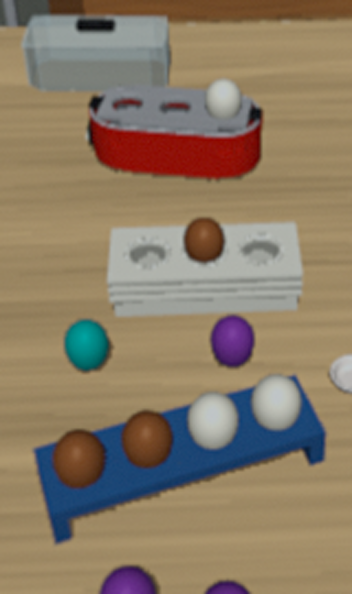

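Run:
```python
from h import *
T=cam("top");S=cam("side")
def tc(x,y): return (190+(x+.5)/3.8-.5,160+(y+.5)/3.8-.5)
def sc(x,y): return (170+(x+.5)/2.2-.5,130+(y+.5)/2.2-.5)
E={"w1":((637,120),(277,403)),"w2":((659,184),(213,421)),"b2":((681,249),(147,439)),"b1":((704,315),(79,459)),"b3":((398,190),(204,240)),"w3":((122,158),(224,99))}
z={"b3":.0675,"w3":.0895}
for k,(a,b) in E.items():
    p,e=tri(T,tc(*a),S,sc(*b));print(k,p.round(4),round(e,4),plane(T,*tc(*a),z.get(k,.0555)).round(4))
for k,a,zz in(("rack corners",[(584,102),(659,77),(750,341),(672,366)],.04),("tray",[(347,80),(443,78),(450,308),(350,310)],.052),("trayholes",[(397,124),(401,262)],.052),("cookholes",[(111,229),(98,297)],.074)):
    P=np.array([plane(T,*tc(*q),zz) for q in a]);print(k,P[:,:2].round(4).tolist(),P.mean(0).round(4))
for k,b,zz in(("trayholesS",[(148,254),(260,250)],.052),("cookS",[(128,104),(176,107)],.074)):
    print(k,[plane(S,*sc(*q),zz)[:2].round(4).tolist() for q in b])
```

```text
w1 [ 0.6226 -0.2034  0.0524] 0.0014 [ 0.6214 -0.2029  0.0555]
w2 [ 0.5672 -0.2203  0.0523] 0.0003 [ 0.5667 -0.2197  0.0555]
b2 [ 0.5117 -0.237   0.0527] 0.0002 [ 0.5116 -0.2364  0.0555]
b1 [ 0.4563 -0.2545  0.0526] 0.0 [ 0.4561 -0.2539  0.0555]
b3 [0.5629 0.0008 0.0665] 0.0009 [0.5623 0.0008 0.0675]
w3 [0.5896 0.2279 0.0892] 0.0027 [0.5882 0.2277 0.0895]
rack corners [[0.6399, -0.1606], [0.6612, -0.2261], [0.4343, -0.2959], [0.4143, -0.2287]] [ 0.5374 -0.2278  0.04  ]
tray [[0.6586, 0.0422], [0.6596, -0.0393], [0.4647, -0.0418], [0.4638, 0.0416]] [0.5617 0.0007 0.052 ]
trayholes [[0.6204, 0.0003], [0.5035, -0.0014]] [ 0.5619 -0.0006  0.052 ]
cookholes [[0.5313, 0.2385], [0.4752, 0.2488]] [0.5032 0.2436 0.074 ]
trayholesS [[0.5058, -0.0013], [0.6204, -0.0006]]
cookS [[0.4765, 0.2464], [0.5338, 0.2371]]
```

Run:
```python
from h import *
M=Ro.from_quat(r.state()["ee_rot"]).as_matrix();print(M.round(4))
a=np.degrees(np.arctan2(M[1,1],M[0,1]));print("jaw yaw",a)
for n,t in(("rack",107.1),("tray",90.5),("cook",80)):
    d=(t-a+90)%180-90;print(n,d,np.radians(d))
```

```text
[[-3.000e-04  3.058e-01 -9.521e-01]
 [ 6.000e-04 -9.521e-01 -3.058e-01]
 [-1.000e+00 -7.000e-04  1.000e-04]]
jaw yaw -72.19190563213766
rack -0.7080943678623726 -0.012358578134026323
tray -17.30809436786234 -0.3020832339650844
cook -27.80809436786234 -0.48534280542448904
```

Call:
{"fn": "servo_tool", "kwargs": {
  "delta_pos": [
    [4,4.9,0],
    [8,9.8,0],
    [12,14.7,0],
    [16,19.6,-1],
    [20,24.4,-2],
    [24,29.3,-3],
    [28,34.2,-4],
    [32,39,-5],
    [36,43.9,-6],
    [40,48.7,-6],
    [40,48.7,-6],
    [40,48.7,-6],
    [40,48.7,-6],
    [40,48.7,-6],
    [40,48.7,-6],
    [40,48.7,-6],
    [40,48.7,-6]
  ],
  "delta_rot": [
    [0,0,-0.012],
    [0,0,-0.012],
    [0,0,-0.012],
    [0,0,-0.012],
    [0,0,-0.012],
    [0,0,-0.012],
    [0,0,-0.012],
    [0,0,-0.012],
    [0,0,-0.012],
    [0,0,-0.012],
    [0,0,-0.012],
    [0,0,-0.012],
    [0,0,-0.012],
    [0,0,-0.012],
    [0,0,-0.012],
    [0,0,-0.012],
    [0,0,-0.012]
  ],
  "jaw": [9.3,9.3,9.3,9.3,9.3,9.3,9.3,9.3,9.3,9.3,9.3,9.3,9.3,9.3,9.3,9.3,9.3],
  "force": 8
}}

```text
t: 1.95
position: [0.6208, -0.2051, 0.1589]
ee_rot: [-0.699, -0.104, 0.699, -0.105]
ft_force: [0.9, -1.0, 0.2]
gripper_width: 0.0928
```

Run:
```python
from h import *
c=cam("wrist");cv2.imwrite("pics/w1.png",c["color"])
s=r.state();print(s["position"],s["qpos"].round(2),proj(c,[.622,-.203,.0555]))
```

```text
[ 0.6208798  -0.20497182  0.15891275] [ 0.23  0.58 -0.    1.82  0.    0.74 -1.04] [276.20692619 207.2902026 ]
```

View pics/w1.png

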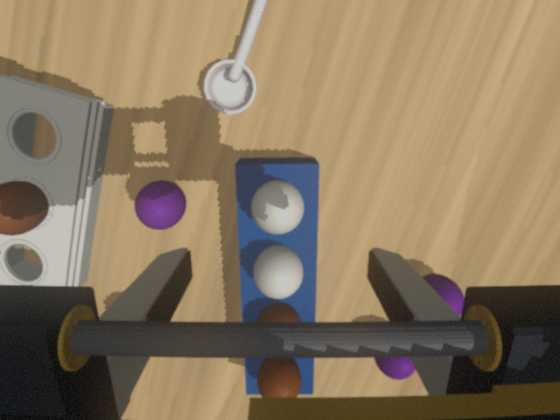

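Call:
{"fn": "servo_tool", "kwargs": {
  "delta_pos": [
    [0.1,0.2,-2],
    [0.1,0.2,-4],
    [0.1,0.2,-6],
    [0.1,0.2,-8],
    [0.1,0.2,-9.5],
    [0.1,0.2,-10.5],
    [0.1,0.2,-11.2],
    [0.1,0.2,-11.2],
    [0.1,0.2,-11.2],
    [0.1,0.2,-11.2],
    [0.1,0.2,-11.2],
    [0.1,0.2,-11.2],
    [0.1,0.2,-11.2],
    [0.1,0.2,-11.2],
    [0.1,0.2,-11.2],
    [0.1,0.2,-11.2],
    [0.1,0.2,-11.2]
  ],
  "delta_rot": [
    [0,0,0],
    [0,0,0],
    [0,0,0],
    [0,0,0],
    [0,0,0],
    [0,0,0],
    [0,0,0],
    [0,0,0],
    [0,0,0],
    [0,0,0],
    [0,0,0],
    [0,0,0],
    [0,0,0],
    [0,0,0],
    [0,0,0],
    [0,0,0],
    [0,0,0]
  ],
  "jaw": [9.3,9.3,9.3,9.3,9.3,9.3,9.3,9.3,8,7,6,5,4.6,4,4,4,4],
  "force": 8
}}

```text
t: 3.7
position: [0.6231, -0.2021, 0.0469]
ee_rot: [0.7, 0.105, -0.699, 0.105]
ft_force: [0.9, -3.6, 1.2]
gripper_width: 0.0424
```

Call:
{"fn": "servo_tool", "kwargs": {
  "delta_pos": [
    [0,0,0.6],
    [0,0,1.5],
    [0,0,3],
    [0,0,5],
    [0,0,7],
    [0,0,9],
    [0,0,11],
    [0,0,12],
    [-0.4,2,12],
    [-1.1,5,12],
    [-1.8,8.5,12],
    [-2.5,12,12],
    [-3.3,16,12],
    [-4.1,20,12],
    [-5,24,12],
    [-5.8,28,12],
    [-6.6,32,12],
    [-7.4,36,12],
    [-8.3,40,12],
    [-8.8,42.5,12]
  ],
  "delta_rot": [
    [0,0,0],
    [0,0,0],
    [0,0,0],
    [0,0,0],
    [0,0,0],
    [0,0,0],
    [0,0,0],
    [0,0,0],
    [0,0,-0.03],
    [0,0,-0.08],
    [0,0,-0.13],
    [0,0,-0.18],
    [0,0,-0.23],
    [0,0,-0.28],
    [0,0,-0.33],
    [0,0,-0.38],
    [0,0,-0.42],
    [0,0,-0.45],
    [0,0,-0.47],
    [0,0,-0.47]
  ],
  "jaw": [4,4,4,4,4,4,4,4,4,4,4,4,4,4,4,4,4,4,4,4],
  "force": 8
}}

```text
t: 5.7
position: [0.5332, 0.2275, 0.1669]
ee_rot: [-0.704, 0.059, 0.705, 0.06]
ft_force: [-0.0, 0.2, -1.0]
gripper_width: 0.0423
```

Call:
{"fn": "servo_tool", "kwargs": {
  "delta_pos": [
    [-0.3,1.5,0],
    [-0.3,1.5,0],
    [-0.3,1.5,0],
    [-0.3,1.5,0],
    [-0.3,1.5,0],
    [-0.3,1.5,0]
  ],
  "delta_rot": [
    [0,0,0],
    [0,0,0],
    [0,0,0],
    [0,0,0],
    [0,0,0],
    [0,0,0]
  ],
  "jaw": [4,4,4,4,4,4]
}}

```text
t: 6.3
position: [0.5321, 0.2376, 0.1667]
ee_rot: [0.705, -0.061, -0.704, -0.061]
ft_force: [-1.0, -0.2, -0.4]
gripper_width: 0.0428
```

Run:
```python
from h import *
c=cam("wrist");cv2.imwrite("pics/w2.png",c["color"])
s=r.state();print(s["position"],s["gripper_width"],s["ft_force"]);M=Ro.from_quat(s["ee_rot"]).as_matrix();print(M[:,1])
print(proj(c,[.532,.238,.074]),proj(c,[.4755,.2478,.074]),proj(c,[.589,.228,.0895]))
```

```text
[0.53201122 0.23779379 0.16668901] 0.04251303387394877 [ 0.5922206  -0.37817315 -0.59799667]
[-1.71797876e-01 -9.85132215e-01  9.77879733e-05]
[278.16171464 213.92463767] [278.30348894 279.8175891 ] [278.08812821 140.79995633]
```

View pics/w2.png

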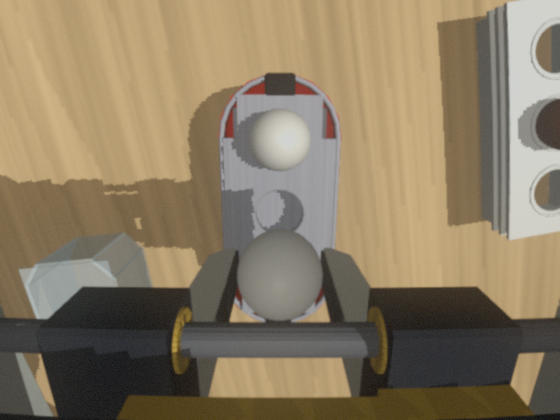

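Call:
{"fn": "servo_tool", "kwargs": {
  "delta_pos": [
    [0,0,-1.5],
    [0,0,-3],
    [0,0,-4.5],
    [0,0,-6],
    [0,0,-7],
    [0,0,-7.8],
    [0,0,-8.2],
    [0,0,-8.4],
    [0,0,-8.4],
    [0,0,-8.4],
    [0,0,-8.4]
  ],
  "delta_rot": [
    [0,0,0],
    [0,0,0],
    [0,0,0],
    [0,0,0],
    [0,0,0],
    [0,0,0],
    [0,0,0],
    [0,0,0],
    [0,0,0],
    [0,0,0],
    [0,0,0]
  ],
  "jaw": [4,4,4,4,4,4,4,4,4,4,4]
}}

```text
t: 7.45
position: [0.532, 0.2388, 0.083]
ee_rot: [0.705, -0.06, -0.704, -0.061]
ft_force: [0.2, -0.8, -0.7]
gripper_width: 0.0426
```

Call:
{"fn": "servo_tool", "kwargs": {
  "delta_pos": [
    [0,-0.05,-0.1],
    [0,-0.05,-0.2],
    [0,-0.05,-0.2],
    [0,-0.05,-0.2],
    [0,-0.05,-0.2],
    [0,-0.05,-0.2],
    [0,-0.05,-0.2],
    [0,-0.05,-0.2],
    [0,-0.05,-0.2]
  ],
  "delta_rot": [
    [0,0,0],
    [0,0,0],
    [0,0,0],
    [0,0,0],
    [0,0,0],
    [0,0,0],
    [0,0,0],
    [0,0,0],
    [0,0,0]
  ],
  "jaw": [4,4,4,4,4.5,5,5.5,6,6]
}}

```text
t: 8.35
position: [0.5314, 0.2382, 0.0804]
ee_rot: [-0.704, 0.06, 0.705, 0.06]
ft_force: [-0.7, -1.1, 0.9]
gripper_width: 0.0597
```

Run:
```python
from h import *
s=r.state();print(s["position"],s["gripper_width"],s["ft_force"])
c=cam("wrist")["color"];c2=cam("side")["color"][140:240,170:330]
cv2.imwrite("pics/w3.png",np.vstack([c,cv2.resize(c2,(560,350))])[220:])
```

```text
[0.53141023 0.23821319 0.08043985] 0.05974100311829288 [-0.71095363 -1.09478599  0.88077846]
```

View pics/w3.png

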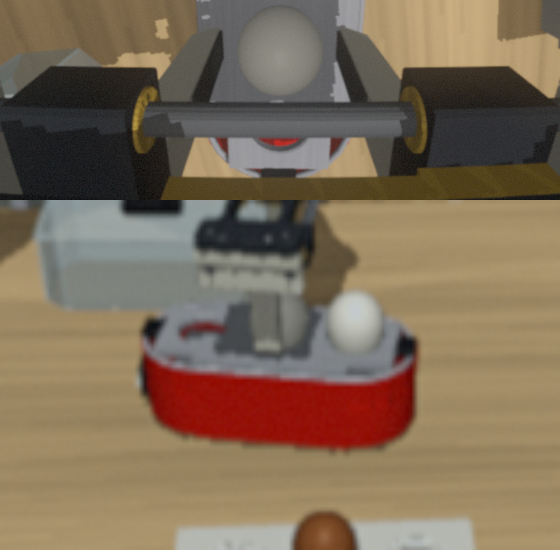

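Call:
{"fn": "servo_tool", "kwargs": {
  "delta_pos": [
    [0,0,1],
    [0,0,3],
    [0,0,6],
    [0,0,9],
    [0.3,-4,9],
    [0.6,-8.5,9],
    [1,-13,9],
    [1.4,-17.5,9],
    [1.7,-22,9],
    [2.1,-26.5,9],
    [2.4,-31,9],
    [2.8,-35.5,9],
    [3.1,-40,8],
    [3.4,-44,8],
    [3.55,-45.8,7],
    [3.55,-45.8,6],
    [3.55,-45.8,6],
    [3.55,-45.8,6],
    [3.55,-45.8,6]
  ],
  "delta_rot": [
    [0,0,0],
    [0,0,0],
    [0,0,0],
    [0,0,0],
    [0,0,0.05],
    [0,0,0.1],
    [0,0,0.15],
    [0,0,0.2],
    [0,0,0.25],
    [0,0,0.3],
    [0,0,0.35],
    [0,0,0.4],
    [0,0,0.45],
    [0,0,0.47],
    [0,0,0.47],
    [0,0,0.47],
    [0,0,0.47],
    [0,0,0.47],
    [0,0,0.47]
  ],
  "jaw": [6,6,6,6,9.3,9.3,9.3,9.3,9.3,9.3,9.3,9.3,9.3,9.3,9.3,9.3,9.3,9.3,9.3]
}}

```text
t: 10.35
position: [0.5677, -0.2178, 0.1409]
ee_rot: [0.699, 0.106, -0.699, 0.106]
ft_force: [0.1, -0.2, -0.1]
gripper_width: 0.0929
```

Run:
```python
from h import *
s=r.state();print(s["position"],s["gripper_width"])
c=cam("wrist");print(proj(c,[.567,-.22,.0555]));cv2.imwrite("pics/w4.png",np.vstack([c["color"][150:],cv2.resize(cam("side")["color"][140:240,170:330],(480,300))[:, :].repeat(1,1) if 0 else cv2.copyMakeBorder(cv2.resize(cam("side")["color"][140:240,170:330],(480,300)),0,0,0,80,0)]))
```

```text
[ 0.56766734 -0.21780858  0.1409401 ] 0.09291929926594246
[280.81763301 217.74063488]
```

View pics/w4.png

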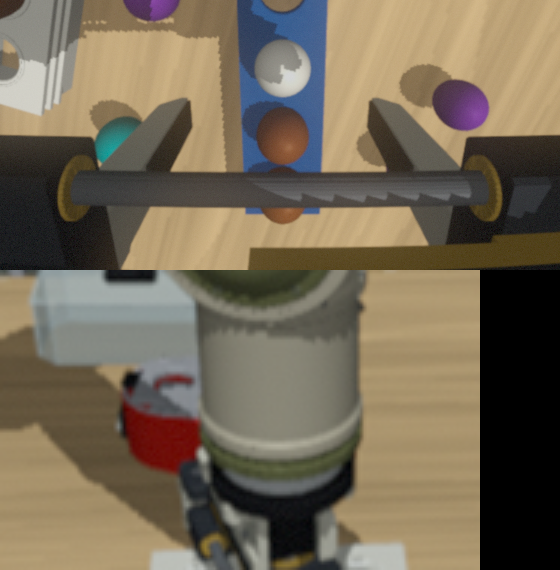

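Call:
{"fn": "servo_tool", "kwargs": {
  "delta_pos": [
    [0,-0.2,-2],
    [0,-0.2,-4],
    [0,-0.2,-6],
    [0,-0.2,-7.5],
    [0,-0.2,-8.7],
    [0,-0.2,-9.4],
    [0,-0.2,-9.4],
    [0,-0.2,-9.4],
    [0,-0.2,-9.4],
    [0,-0.2,-9.4],
    [0,-0.2,-9.4],
    [0,-0.2,-9.4],
    [0,-0.2,-9.4],
    [0,-0.2,-9.4],
    [0,-0.2,-9.4],
    [0,-0.2,-9.4]
  ],
  "delta_rot": [
    [0,0,0],
    [0,0,0],
    [0,0,0],
    [0,0,0],
    [0,0,0],
    [0,0,0],
    [0,0,0],
    [0,0,0],
    [0,0,0],
    [0,0,0],
    [0,0,0],
    [0,0,0],
    [0,0,0],
    [0,0,0],
    [0,0,0],
    [0,0,0]
  ],
  "jaw": [9.3,9.3,9.3,9.3,9.3,9.3,9.3,8,7,6,5,4.6,4,4,4,4],
  "force": 8
}}

```text
t: 12.05
position: [0.5669, -0.2208, 0.0466]
ee_rot: [-0.699, -0.106, 0.699, -0.105]
ft_force: [-0.4, 4.5, 3.8]
gripper_width: 0.0425
```

Call:
{"fn": "servo_tool", "kwargs": {
  "delta_pos": [
    [0,0,0.6],
    [0,0,1.5],
    [0,0,3],
    [0,0,5],
    [0,0,7],
    [0,0,9],
    [0,0,11],
    [0,0,12],
    [-0.4,2,12],
    [-1,5,12],
    [-1.8,9,12],
    [-2.5,13,12],
    [-3.3,17,12],
    [-4.1,21,12],
    [-4.9,25,12],
    [-5.7,29,12],
    [-6.5,33,12],
    [-7.3,37,12],
    [-8.1,41,12],
    [-8.8,45,12]
  ],
  "delta_rot": [
    [0,0,0],
    [0,0,0],
    [0,0,0],
    [0,0,0],
    [0,0,0],
    [0,0,0],
    [0,0,0],
    [0,0,0],
    [0,0,-0.03],
    [0,0,-0.08],
    [0,0,-0.13],
    [0,0,-0.18],
    [0,0,-0.23],
    [0,0,-0.28],
    [0,0,-0.33],
    [0,0,-0.38],
    [0,0,-0.42],
    [0,0,-0.45],
    [0,0,-0.47],
    [0,0,-0.47]
  ],
  "jaw": [4,4,4,4,4,4,4,4,4,4,4,4,4,4,4,4,4,4,4,4],
  "force": 8
}}

```text
t: 14.05
position: [0.4787, 0.2298, 0.1671]
ee_rot: [0.705, -0.061, -0.704, -0.061]
ft_force: [0.6, 0.2, -0.9]
gripper_width: 0.0425
```

Call:
{"fn": "servo_tool", "kwargs": {
  "delta_pos": [
    [-0.35,1.8,0],
    [-0.35,1.8,0],
    [-0.35,1.8,0],
    [-0.35,1.8,0],
    [-0.35,1.8,0],
    [-0.35,1.8,0]
  ],
  "delta_rot": [
    [0,0,0],
    [0,0,0],
    [0,0,0],
    [0,0,0],
    [0,0,0],
    [0,0,0]
  ],
  "jaw": [4,4,4,4,4,4]
}}

```text
t: 14.65
position: [0.4761, 0.2452, 0.1667]
ee_rot: [0.704, -0.061, -0.704, -0.061]
ft_force: [0.2, 1.3, -0.5]
gripper_width: 0.0425
```

Run:
```python
from h import *
c=cam("wrist");cv2.imwrite("pics/w5.png",c["color"])
s=r.state();print(s["position"],s["gripper_width"],s["ft_force"]);M=Ro.from_quat(s["ee_rot"]).as_matrix();print(M[:,1])
print(proj(c,[.532,.238,.0895]),proj(c,[.589,.228,.0895]))
```

```text
[0.47600867 0.24539129 0.16670316] 0.04282244135795706 [-0.03352239 -0.24550385 -0.64980841]
[-1.71777816e-01 -9.85135716e-01  5.14377159e-05]
[274.94306628 142.74165405] [274.75035356  53.70301064]
```

View pics/w5.png

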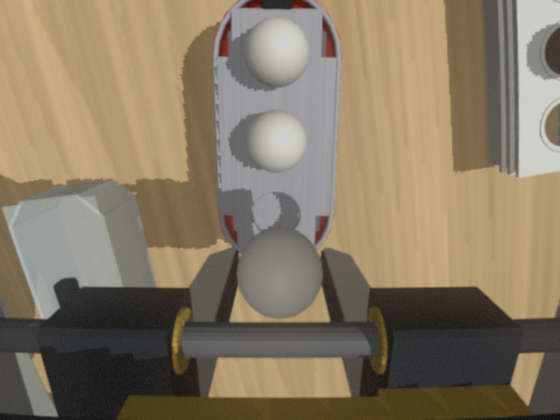

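Call:
{"fn": "servo_tool", "kwargs": {
  "delta_pos": [
    [0,0.15,-1.5],
    [0,0.15,-3],
    [0,0.15,-4.5],
    [0,0.15,-6],
    [0,0.15,-7],
    [0,0.15,-7.8],
    [0,0.15,-8.2],
    [0,0.15,-8.4],
    [0,0.15,-8.5],
    [0,0.15,-8.6],
    [0,0.15,-8.6],
    [0,0.15,-8.6]
  ],
  "delta_rot": [
    [0,0,0],
    [0,0,0],
    [0,0,0],
    [0,0,0],
    [0,0,0],
    [0,0,0],
    [0,0,0],
    [0,0,0],
    [0,0,0],
    [0,0,0],
    [0,0,0],
    [0,0,0]
  ],
  "jaw": [4,4,4,4,4,4,4,4,4,4,4,4]
}}

```text
t: 15.9
position: [0.4755, 0.2479, 0.081]
ee_rot: [-0.704, 0.06, 0.705, 0.06]
ft_force: [-3.5, 0.4, 3.4]
gripper_width: 0.0424
```

Contact is light, so I release.

Call:
{"fn": "servo_tool", "kwargs": {
  "delta_pos": [
    [0,0,0],
    [0,0,0],
    [0,0,0],
    [0,0,0],
    [0,0,0],
    [0,0,0]
  ],
  "delta_rot": [
    [0,0,0],
    [0,0,0],
    [0,0,0],
    [0,0,0],
    [0,0,0],
    [0,0,0]
  ],
  "jaw": [4.4,4.8,5.2,5.6,6,6]
}}

```text
t: 16.5
position: [0.4757, 0.2477, 0.0806]
ee_rot: [-0.704, 0.06, 0.705, 0.06]
ft_force: [-0.0, -0.6, -0.5]
gripper_width: 0.0599
```

Run:
```python
from h import *
s=r.state();print(s["position"],s["gripper_width"],s["ft_force"])
c=cam("wrist")["color"];c2=cam("side")["color"][140:240,170:330]
cv2.imwrite("pics/w6.png",np.vstack([c,cv2.resize(c2,(560,350))])[220:])
```

```text
[0.47573097 0.24767742 0.08057552] 0.05989663581609777 [-0.01127309 -0.55843594 -0.54836079]
```

View pics/w6.png

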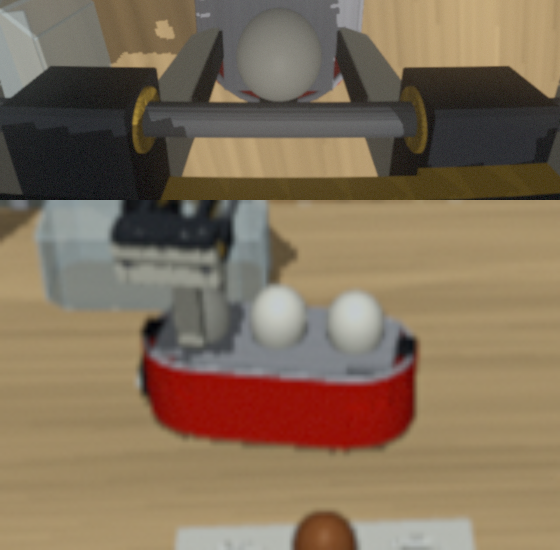

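Call:
{"fn": "servo_tool", "kwargs": {
  "delta_pos": [
    [0,0,1],
    [0,0,3],
    [0,0,6],
    [0,0,9],
    [0.3,-4,9],
    [0.6,-8.5,9],
    [1,-13,9],
    [1.4,-17.5,9],
    [1.7,-22,9],
    [2.1,-26.5,9],
    [2.4,-31,9],
    [2.8,-35.5,9],
    [3.1,-40,8],
    [3.4,-44.5,8],
    [3.6,-48.6,7],
    [3.6,-48.6,6],
    [3.6,-48.6,6],
    [3.6,-48.6,6],
    [3.6,-48.6,6]
  ],
  "delta_rot": [
    [0,0,0],
    [0,0,0],
    [0,0,0],
    [0,0,0],
    [0,0,0.05],
    [0,0,0.1],
    [0,0,0.15],
    [0,0,0.2],
    [0,0,0.25],
    [0,0,0.3],
    [0,0,0.35],
    [0,0,0.4],
    [0,0,0.45],
    [0,0,0.47],
    [0,0,0.47],
    [0,0,0.47],
    [0,0,0.47],
    [0,0,0.47],
    [0,0,0.47]
  ],
  "jaw": [6,6,6,6,9.3,9.3,9.3,9.3,9.3,9.3,9.3,9.3,9.3,9.3,9.3,9.3,9.3,9.3,9.3]
}}

```text
t: 18.5
position: [0.5121, -0.2367, 0.1412]
ee_rot: [0.699, 0.106, -0.699, 0.106]
ft_force: [-0.1, 0.0, -1.0]
gripper_width: 0.0932
```

Run:
```python
from h import *
s=r.state();print(s["position"],s["gripper_width"])
c=cam("wrist");print(proj(c,[.512,-.237,.0555]));cv2.imwrite("pics/w7.png",c["color"])
```

```text
[ 0.51213355 -0.23673855  0.14123793] 0.09324644660453722
[278.57804861 216.28733811]
```

View pics/w7.png

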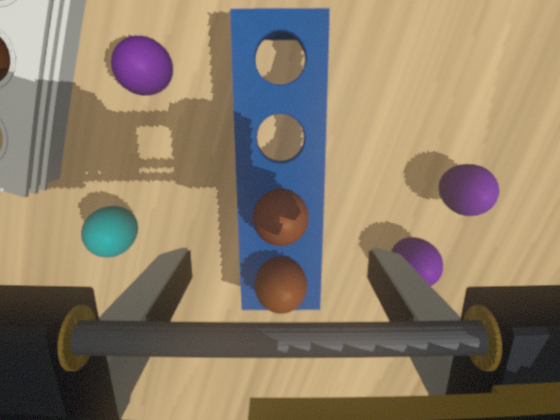

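Call:
{"fn": "servo_tool", "kwargs": {
  "delta_pos": [
    [0,0,-2],
    [0,0,-4],
    [0,0,-6],
    [0,0,-7.5],
    [0,0,-8.7],
    [0,0,-9.4],
    [0,0,-9.4],
    [0,0,-9.4],
    [0,0,-9.4],
    [0,0,-9.4],
    [0,0,-9.4],
    [0,0,-9.4],
    [0,0,-9.4],
    [0,0,-9.4],
    [0,0,-9.4]
  ],
  "delta_rot": [
    [0,0,0],
    [0,0,0],
    [0,0,0],
    [0,0,0],
    [0,0,0],
    [0,0,0],
    [0,0,0],
    [0,0,0],
    [0,0,0],
    [0,0,0],
    [0,0,0],
    [0,0,0],
    [0,0,0],
    [0,0,0],
    [0,0,0]
  ],
  "jaw": [8,8,8,8,8,8,8,7,6,5,4.6,4,4,4,4],
  "force": 8
}}

```text
t: 20.05
position: [0.5116, -0.238, 0.0467]
ee_rot: [-0.699, -0.105, 0.699, -0.105]
ft_force: [-0.6, 1.8, 3.3]
gripper_width: 0.0424
```

Call:
{"fn": "servo_tool", "kwargs": {
  "delta_pos": [
    [0,0,0.6],
    [0,0,1.5],
    [0,0,3],
    [0,0,5],
    [0,0,7],
    [0,0,9],
    [0,0,10],
    [1,2,10],
    [2.4,5,10],
    [4.1,9,10],
    [5.9,13,10],
    [7.7,17,10],
    [9.1,20,10],
    [10.2,22.5,10],
    [10.85,23.8,10],
    [10.85,23.8,10],
    [10.85,23.8,10],
    [10.85,23.8,10],
    [10.85,23.8,10]
  ],
  "delta_rot": [
    [0,0,0],
    [0,0,0],
    [0,0,0],
    [0,0,0],
    [0,0,0],
    [0,0,0],
    [0,0,0],
    [0,0,-0.03],
    [0,0,-0.07],
    [0,0,-0.11],
    [0,0,-0.16],
    [0,0,-0.21],
    [0,0,-0.25],
    [0,0,-0.28],
    [0,0,-0.29],
    [0,0,-0.29],
    [0,0,-0.29],
    [0,0,-0.29],
    [0,0,-0.29]
  ],
  "jaw": [4,4,4,4,4,4,4,4,4,4,4,4,4,4,4,4,4,4,4],
  "force": 8
}}

```text
t: 21.95
position: [0.6197, -0.0021, 0.1468]
ee_rot: [-0.707, -0.002, 0.707, -0.003]
ft_force: [0.9, -0.3, -0.8]
gripper_width: 0.0422
```

Run:
```python
from h import *
s=r.state();print(s["position"],s["gripper_width"],Ro.from_quat(s["ee_rot"]).as_matrix()[:,1])
c=cam("wrist");print(proj(c,[.62,0,.052]),proj(c,[.562,.0005,.0675]));cv2.imwrite("pics/w8.png",c["color"])
```

```text
[ 0.61974357 -0.00214736  0.14676203] 0.0422219548479924 [ 6.63327578e-03 -9.99977884e-01  4.81480553e-04]
[275.76586593 212.43440505] [274.68002907 287.913295  ]
```

View pics/w8.png

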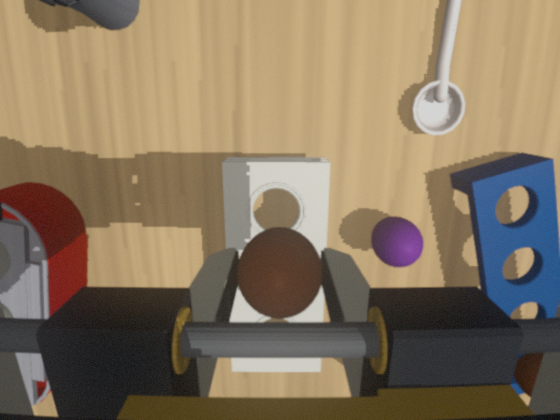

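Call:
{"fn": "servo_tool", "kwargs": {
  "delta_pos": [
    [0.1,0.2,-1.5],
    [0.1,0.2,-3],
    [0.1,0.2,-4.5],
    [0.1,0.2,-6],
    [0.1,0.2,-7],
    [0.1,0.2,-7.8],
    [0.1,0.2,-8.3],
    [0.1,0.2,-8.5],
    [0.1,0.2,-8.7],
    [0.1,0.2,-8.8],
    [0.1,0.2,-8.8],
    [0.1,0.2,-8.8]
  ],
  "delta_rot": [
    [0,0,0],
    [0,0,0],
    [0,0,0],
    [0,0,0],
    [0,0,0],
    [0,0,0],
    [0,0,0],
    [0,0,0],
    [0,0,0],
    [0,0,0],
    [0,0,0],
    [0,0,0]
  ],
  "jaw": [4,4,4,4,4,4,4,4,4,4,4,4]
}}

```text
t: 23.2
position: [0.6214, 0.0012, 0.0591]
ee_rot: [0.707, 0.003, -0.707, 0.003]
ft_force: [-0.8, -2.8, 2.3]
gripper_width: 0.0423
```

Call:
{"fn": "servo_tool", "kwargs": {
  "delta_pos": [
    [0,0,0],
    [0,0,0],
    [0,0,0],
    [0,0,0],
    [0,0,0],
    [0,0,0]
  ],
  "delta_rot": [
    [0,0,0],
    [0,0,0],
    [0,0,0],
    [0,0,0],
    [0,0,0],
    [0,0,0]
  ],
  "jaw": [4.4,4.8,5.2,5.6,6,6]
}}

```text
t: 23.8
position: [0.6212, 0.0019, 0.0586]
ee_rot: [-0.707, -0.003, 0.707, -0.003]
ft_force: [-0.8, 0.1, 0.1]
gripper_width: 0.0601
```

Run:
```python
from h import *
s=r.state();print(s["position"],s["gripper_width"],s["ft_force"])
c=cam("wrist")["color"];c2=cam("side")["color"][210:310,170:330]
cv2.imwrite("pics/w9.png",np.vstack([c,cv2.resize(c2,(560,350))])[220:])
```

```text
[0.62123541 0.0018686  0.05856727] 0.060088289679356255 [-0.81856707  0.06290653  0.08707006]
```

View pics/w9.png

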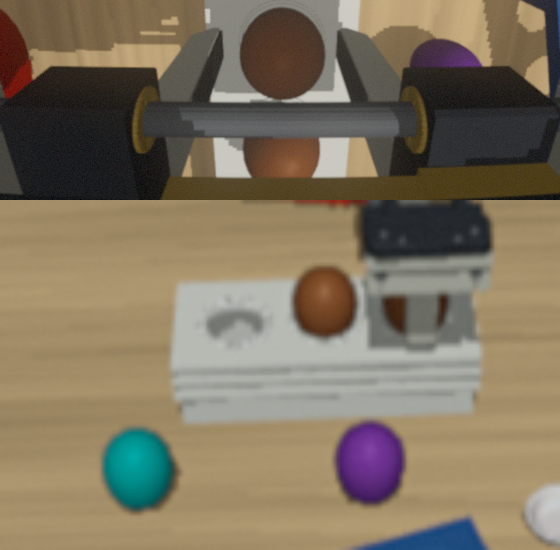

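Seated. Next is the last brown egg at (0.456, -0.254).

Call:
{"fn": "servo_tool", "kwargs": {
  "delta_pos": [
    [0,0,1],
    [0,0,3],
    [0,0,6],
    [0,0,8],
    [-2.5,-4,8],
    [-5.2,-8,8],
    [-7.8,-12,8],
    [-10.4,-16,8],
    [-13,-20,8],
    [-15,-23.3,8],
    [-16.5,-25.6,8],
    [-16.5,-25.6,8],
    [-16.5,-25.6,8],
    [-16.5,-25.6,8],
    [-16.5,-25.6,8]
  ],
  "delta_rot": [
    [0,0,0],
    [0,0,0],
    [0,0,0],
    [0,0,0],
    [0,0,0.05],
    [0,0,0.1],
    [0,0,0.15],
    [0,0,0.2],
    [0,0,0.25],
    [0,0,0.29],
    [0,0,0.29],
    [0,0,0.29],
    [0,0,0.29],
    [0,0,0.29],
    [0,0,0.29]
  ],
  "jaw": [6,6,6,6,7.5,7.5,7.5,7.5,7.5,7.5,7.5,7.5,7.5,7.5,7.5]
}}

```text
t: 25.4
position: [0.4571, -0.2531, 0.1388]
ee_rot: [0.699, 0.106, -0.699, 0.106]
ft_force: [0.9, -0.0, 0.3]
gripper_width: 0.075
```

Run:
```python
from h import *
s=r.state();print(s["position"],s["gripper_width"],s["qpos"].round(2))
c=cam("wrist");print(proj(c,[.456,-.254,.0555]));cv2.imwrite("pics/w10.png",c["color"])
```

```text
[ 0.45706762 -0.25310089  0.13875779] 0.07498928328799745 [ 0.4   0.47 -0.    2.14  0.    0.53 -0.87]
[279.0040727  218.62549449]
```

View pics/w10.png

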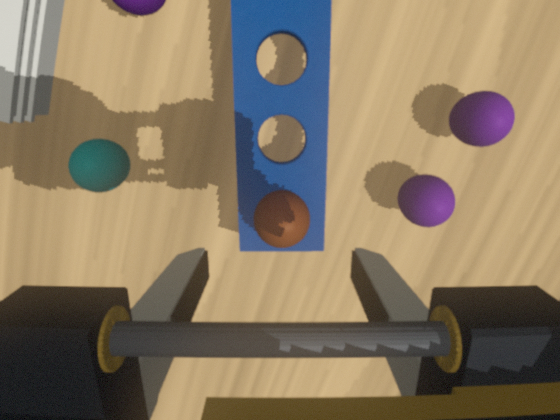

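Call:
{"fn": "servo_tool", "kwargs": {
  "delta_pos": [
    [-0.05,-0.15,-2],
    [-0.05,-0.15,-4],
    [-0.05,-0.15,-6],
    [-0.05,-0.15,-7.5],
    [-0.05,-0.15,-8.7],
    [-0.05,-0.15,-9.2],
    [-0.05,-0.15,-9.2],
    [-0.05,-0.15,-9.2],
    [-0.05,-0.15,-9.2],
    [-0.05,-0.15,-9.2],
    [-0.05,-0.15,-9.2],
    [-0.05,-0.15,-9.2],
    [-0.05,-0.15,-9.2],
    [-0.05,-0.15,-9.2],
    [-0.05,-0.15,-9.2]
  ],
  "delta_rot": [
    [0,0,0],
    [0,0,0],
    [0,0,0],
    [0,0,0],
    [0,0,0],
    [0,0,0],
    [0,0,0],
    [0,0,0],
    [0,0,0],
    [0,0,0],
    [0,0,0],
    [0,0,0],
    [0,0,0],
    [0,0,0],
    [0,0,0]
  ],
  "jaw": [7.5,7.5,7.5,7.5,7.5,7.5,7.5,7,6,5,4.6,4,4,4,4],
  "force": 8
}}

```text
t: 26.95
position: [0.4556, -0.2556, 0.0467]
ee_rot: [-0.699, -0.105, 0.699, -0.105]
ft_force: [-0.3, 1.9, 3.1]
gripper_width: 0.0428
```

Call:
{"fn": "servo_tool", "kwargs": {
  "delta_pos": [
    [0,0,0.6],
    [0,0,1.5],
    [0,0,3],
    [0,0,5],
    [0,0,7],
    [0,0,9],
    [0,0,10],
    [0.4,2,10],
    [1,5,10],
    [1.7,9,10],
    [2.5,13,10],
    [3.3,17,10],
    [4,21,10],
    [4.6,24,10],
    [4.9,25.5,10],
    [4.9,25.5,10],
    [4.9,25.5,10],
    [4.9,25.5,10],
    [4.9,25.5,10]
  ],
  "delta_rot": [
    [0,0,0],
    [0,0,0],
    [0,0,0],
    [0,0,0],
    [0,0,0],
    [0,0,0],
    [0,0,0],
    [0,0,-0.03],
    [0,0,-0.07],
    [0,0,-0.11],
    [0,0,-0.16],
    [0,0,-0.21],
    [0,0,-0.25],
    [0,0,-0.28],
    [0,0,-0.29],
    [0,0,-0.29],
    [0,0,-0.29],
    [0,0,-0.29],
    [0,0,-0.29]
  ],
  "jaw": [4,4,4,4,4,4,4,4,4,4,4,4,4,4,4,4,4,4,4],
  "force": 8
}}

```text
t: 28.85
position: [0.5045, -0.0021, 0.1467]
ee_rot: [-0.707, -0.002, 0.707, -0.003]
ft_force: [0.5, 0.5, -1.0]
gripper_width: 0.0425
```

Run:
```python
from h import *
s=r.state();print(s["position"],s["gripper_width"],Ro.from_quat(s["ee_rot"]).as_matrix()[:,1])
c=cam("wrist");print(proj(c,[.5045,0,.052]),proj(c,[.562,.0005,.0675]),proj(c,[.62,0,.0675]));cv2.imwrite("pics/w11.png",c["color"])
```

```text
[ 0.50449752 -0.00212775  0.14668249] 0.0424503373122503 [ 6.89296942e-03 -9.99976194e-01  3.12325880e-04]
[275.80867936 212.78425321] [275.23304784 140.60486915] [276.35729435  51.86071904]
```

View pics/w11.png

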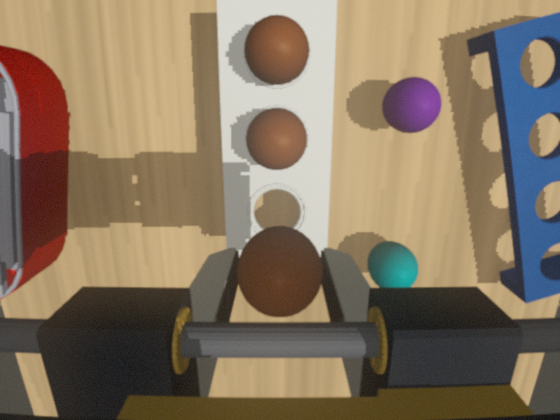

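Call:
{"fn": "servo_tool", "kwargs": {
  "delta_pos": [
    [0.1,0.15,-1.5],
    [0.1,0.15,-3],
    [0.1,0.15,-4.5],
    [0.1,0.15,-6],
    [0.1,0.15,-7],
    [0.1,0.15,-7.8],
    [0.1,0.15,-8.3],
    [0.1,0.15,-8.5],
    [0.1,0.15,-8.7],
    [0.1,0.15,-8.8],
    [0.1,0.15,-8.8],
    [0.1,0.15,-8.8]
  ],
  "delta_rot": [
    [0,0,0],
    [0,0,0],
    [0,0,0],
    [0,0,0],
    [0,0,0],
    [0,0,0],
    [0,0,0],
    [0,0,0],
    [0,0,0],
    [0,0,0],
    [0,0,0],
    [0,0,0]
  ],
  "jaw": [4,4,4,4,4,4,4,4,4,4,4,4]
}}

```text
t: 30.1
position: [0.5052, 0.0006, 0.0588]
ee_rot: [-0.707, -0.003, 0.707, -0.003]
ft_force: [-4.2, -1.2, 4.3]
gripper_width: 0.0426
```

Call:
{"fn": "servo_tool", "kwargs": {
  "delta_pos": [
    [0,0,0],
    [0,0,0],
    [0,0,0],
    [0,0,0],
    [0,0,0],
    [0,0,0]
  ],
  "delta_rot": [
    [0,0,0],
    [0,0,0],
    [0,0,0],
    [0,0,0],
    [0,0,0],
    [0,0,0]
  ],
  "jaw": [4.4,4.8,5.2,5.6,6,6]
}}

```text
t: 30.7
position: [0.5058, 0.0008, 0.0586]
ee_rot: [0.707, 0.003, -0.707, 0.003]
ft_force: [0.3, 0.5, -0.0]
gripper_width: 0.0599
```

Call:
{"fn": "servo_tool", "kwargs": {
  "delta_pos": [
    [0,0,1],
    [0,0,3],
    [0,0,6],
    [0,0,9],
    [0,0,12],
    [-1,-3,14],
    [-2,-7,15],
    [-2,-11,15],
    [-2,-15,15],
    [-2,-19,15],
    [-2,-23,15],
    [-2,-27,15],
    [-2,-31,15],
    [-2,-35,15],
    [-2,-39,15],
    [-2,-39,15],
    [-2,-39,15],
    [-2,-39,15]
  ],
  "delta_rot": [
    [0,0,0],
    [0,0,0],
    [0,0,0],
    [0,0,0],
    [0,0,0],
    [0,0,0],
    [0,0,0],
    [0,0,0],
    [0,0,0],
    [0,0,0],
    [0,0,0],
    [0,0,0],
    [0,0,0],
    [0,0,0],
    [0,0,0],
    [0,0,0],
    [0,0,0],
    [0,0,0]
  ],
  "jaw": [6,6,6,6,6,6,6,6,6,6,6,6,6,6,6,6,6,6]
}}

```text
t: 32.5
position: [0.4858, -0.388, 0.2089]
ee_rot: [0.707, 0.004, -0.707, 0.003]
ft_force: [1.1, -0.5, 0.2]
gripper_width: 0.06
```

Run:
```python
from h import *
T=cam("top")["color"];S=cam("side")["color"]
cv2.imwrite("pics/f1.png",T)
cv2.imwrite("pics/f2.png",cv2.resize(S[130:320,170:420],None,fx=3,fy=3,interpolation=cv2.INTER_CUBIC))
```

```text
(no output)
```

View pics/f1.png

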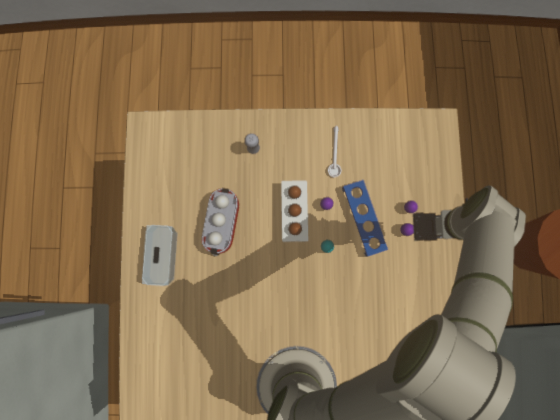

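View pics/f2.png

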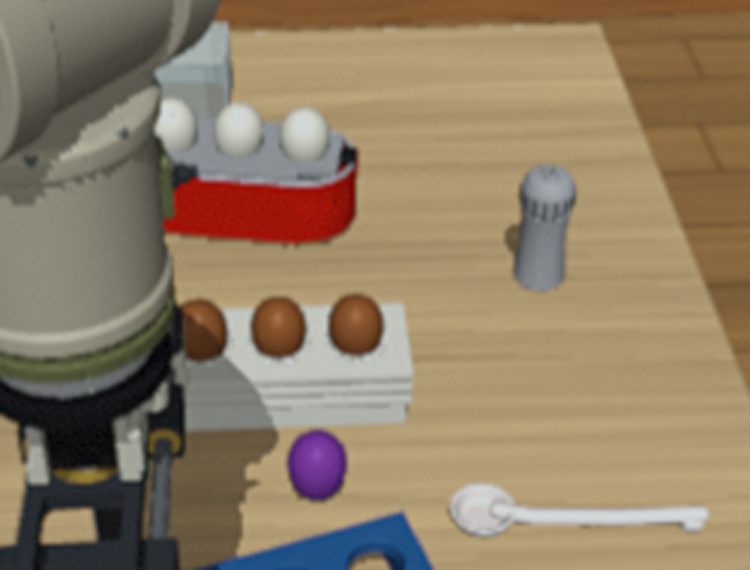

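Run:
```python
from h import *
T=cam("top");c=cv2.resize(T["color"][180:260,190:320],None,fx=6,fy=6,interpolation=cv2.INTER_CUBIC);cv2.imwrite("pics/f3.png",c)
for X in([.4755,.2478,.0895],[.532,.238,.0895],[.589,.228,.0895],[.5045,0,.0675],[.5625,0,.0675],[.6205,0,.0675]):
    p=proj(T,X);print(((p-[190,180])*6).round())
s=r.state();print(s["ft_force"],s["t"])
```

```text
[150. 345.]
[170. 235.]
[190. 126.]
[629. 287.]
[628. 177.]
[626.  69.]
[ 1.18083714  0.2236889  -0.15338648] 32.65
```

View pics/f3.png

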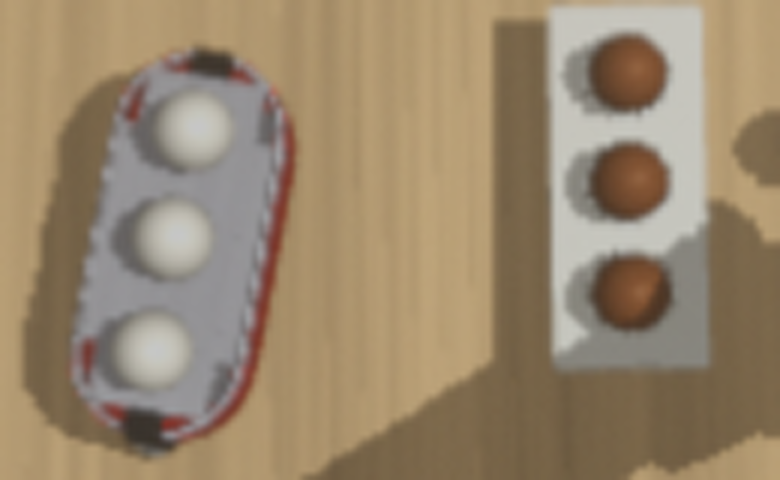

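All six eggs lie within about 2 mm of where they should be (resampling adds a half-pixel offset), so I hand in.

```bash
python3 -c "
from station import r
print(r.job_done())"
```

```text
the job is handed in; nothing more can be done
None
```

I moved the two white eggs from the blue rack into the cooker's middle and -x holes, and the two brown eggs into the tray's two end holes. I gripped at 8 N, and measured contact forces stayed under about 6 N when setting down. The job was handed in at about 33 s on the robot's clock.

The last top view shows all six eggs within about 2 mm of their expected hole positions. In the side view, the four eggs I could see fully look upright and seated. The arm partly hid the cooker's -x egg and the tray's near end egg. I had the cooker egg in side view just after releasing it. The tray egg was lowered to the same height above its hole as the others and looks right from above.

The pepper shaker, lid and spoon look unmoved from above, and the gripper is clear of everything. No check failed or disagreed, and the hand-in gave no verdict.

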